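Push and twist the bayonet cap onto the rinse-water filter and hold it home

ROBOT

A 6-joint arm with a two-finger parallel gripper is mounted at the origin on the work surface; the furniture and walls round the work are solid. World frame = base frame: x ahead of the robot, y to its left, z up, the work surface at z = 0. Lengths are in m, angles in rad, forces in N, time in s.
With the tool pointing down it reaches from about 0.375 to 0.975 m from the base axis. Payload 3.8 kg.
Tool frame: the origin (TCP) lies at the very end of the fingers, on their centre line; the grasp point (between the pads) lies 19 mm behind it; z points along the fingers, y is the line along which they close (so a half turn about z gives the same grasp; the last joint's range is limited). The gripper opens to 85 mm and grips with 20 to 120 N. Pads are 22 mm wide; open, the fingers measure 114 mm over their backs; the gripper's body (76 mm by 85 mm) begins 54 mm behind the grasp point. The pads swing forward as they close: fully open they stand 13 mm farther back than shut.
Start: joints at [-0.037, 0.264, 1.604, -0, 1.274, -0.037], TCP at [0.675, -0, 0.206] pointing down, gripper open.
Joint ranges: [-2.63, 2.63], [-0.94, 2.18], [0.31, 2.57], [-1.31, 4.45], [0, 2.66], [-2.55, 2.55]. Speed limits (rad/s): [2.57, 2.57, 3.14, 3.14, 3.14, 3.14].

INTERFACE

Orientations are given as a rotation vector (axis times angle).
In Python, from workcell import * gives the robot as it stands.
- The arm moves only by the shell command python3 -m crank 'ROWS' [OPENING] [FORCE]. ROWS is JSON, a list that holds one entry, the list of rows, each a list of 6 numbers: the shift along the tool's x, y, z in cm, then the turn, a rotation vector about the tool's x, y, z in rad. In form: [[[dx, dy, dz, ax, ay, az], ...]]. A call has 1 to 8 rows; each row shifts and turns the commanded pose from where the row before left it, along the tool's axes as they then stand; what a row does not reach is not made up. A row lasts 1/12 s, in which the tool goes at most 41.7 mm and 7.16 degrees, less where a joint would pass 70% of its speed; a pose out of reach is approached as far as the arm can. A call with a gripper value outside its range is refused whole. OPENING is the finger opening in cm, from 0 to 8.54, set as the call begins (- or left out, the last holds). The fingers move at their own pace and stop on an object; FORCE is the grip in N (left out, the last holds). Time passes only in rows, so rows that do not move let the fingers close. It gives the time, the measured TCP pose, the force, the opening and the grip force at its end, in the units of the state.
- read_state(): the state, without advancing time (a new reading comes with each control period).
- read_camera(name): name is "scene" or "side" or "wrist"; returns the picture (384x512x3 uint8, blue, green, red); there is no depth.
- camera_model(name): a dict with "camera_matrix" (3x3 intrinsics, pixels), "R" (3x3) and "t" (3): a world point X has camera coordinates R X + t. Camera axes: x right, y down, z forward; pixel columns grow to the right and rows downward; lengths in m; the calibration is good to about 2 mm. A picture is of the moment at which its call begins: read the wrist's pose just before it. camera_model takes no time and is no camera call; for the wrist camera it gives the pose at the moment of the call.
- finish_job(): hands the job in; it is judged then, once.
The state is a dict: "time": time; "q": joint angles; "joint_vel": joint speeds; "joint_torque": joint torques, N m; "tool_pos": TCP position; "tcp_rot": TCP orientation; "wrist_force": force on the tool from outside, world axes, zero at the start; "torque": the same for the moment, N m; "width": opening from 0.0 (shut) to 1.0 (fully open); "grip_force": force on a finger pad.
Only numpy, scipy, OpenCV 4.12 (cv2) and the standard library are available. Lean on these libraries where they do the work, as an engineer would, in place of code of your own. Each camera call takes 0.05 s, during which the arm holds its last target. There are 200 camera calls.

TASK

Close the small rinse-water filter on the table: pick up the blue cap with the two side lugs, line its lugs up with the two slots in the filter's steel rim, push it down against the spring and twist it clockwise (seen from above) about a quarter turn, to the stop. There is no catch, so finish while still gripping the cap, holding it twisted and pressed down with its disc flat on the steel rim, ready for a helper to fit the locking clip. Leave the orange cap, the brush, the shears, the tongs and the tape roll where they are.

Things in the scene. Friction and masses are not known exactly. Their poses are not given: they have to be found in the camera images.
- bayonet_cap_center (a point): Blue plastic cap, loose, upright on the table, 68 mm tall, about 90 g. Point on its axis 34 mm above its underside; z up, x along grip bar and lugs; a half turn makes no difference. Round spigot 40 mm wide, 26 mm long; above it a disc 68 mm wide, 26 to 36 mm over the underside; on top an upright grip bar, 44 mm along x, 14 mm thick along y, 36 to 68 mm over the underside (pinch across y).
- bayonet_cap_lugs (a point): Point on the blue cap's axis at mid-height of its two lugs, 8 mm above its underside, axes as the cap's. The lugs stick out of the spigot at +x and -x, each 14 mm wide and 8 mm high, reaching 29 mm from the axis.
- housing_mouth (a point): Filter housing, fixed: grey upright bowl 84 mm wide, black foot 112 mm wide, brass pipe stubs 36 mm up at +y and -y reaching 68 mm from the axis, flat steel rim on top, 8 mm thick. Point at the centre of the mouth, level with the rim's top, 110 mm above the table; z up, x through the two slots. Opening 44 mm wide; slots 20 mm wide at +x and -x. Green marks below the slots, red marks where the bar points at the stop.
- housing_seat (a point): Point on the housing's axis where the centre of the cap's underside is when fully home (disc flat on the rim), 26 mm below the mouth; axes as the housing's. Below the rim there is room 33 mm in radius; once the underside is 20 mm or more below the mouth, the lugs can turn under the rim, clockwise only (from above), to a stop at about 1.43 rad. Fully home there is 6 mm of play: let go, the cap rises that much.
- cartridge (a joint): Travel of the white spring-loaded filter cartridge inside the housing, m: 0 at rest (its top 10 mm below the rim's top), grows as the cap pushes it down, 0.016 with the cap fully home; the spring pushes up with about 6 N at 0 and 12 N at 0.016.
- plain_cap_center (a point): Orange cap without lugs, same size and grip bar but with a spigot 50 mm in diameter; it does not fit the filter. Loose, stands upright; this point is on its axis 34 mm above its underside. To be left alone.
- scrub_brush: Wooden scrubbing brush with blue bristles, 61x154x46 mm, loose on the table; origin at its underside. To be left alone.
- shears: Shears with black handles, 206x84x11 mm, loose on the table; origin at the underside. To be left alone.
- fish_tongs: Steel tongs, 330x65x39 mm, loose on the table; origin at the underside. To be left alone.
- tape_roll: Roll of tan tape lying flat, 91 mm in diameter, 25 mm high, loose; origin at its underside. To be left alone.
Not all that is in view belongs to the job. Of the things that look like the part that bears bayonet_cap_center, take the one that is farthest to the robot's left at the start.

How it is judged:
On the way, in this order (a step that is already met when the one before it is completed fails the run):
1. the blue cap is lifted clear of the table (height (world z) of bayonet_cap_center above 0.08 m and contact force between the fingers and bayonet_cap above 1 N), for 0.1 s.
2. the lugs are in the slots and the cap is pushed in against the spring, not yet twisted (horizontal distance between bayonet_cap_center and housing_mouth below 0.006 m and z of bayonet_cap_center in the frame of housing_mouth below 0.0165 m and value of joint cartridge above 0.006 m and angle between the x axis of bayonet_cap_center and the x axis of housing_mouth, either way round below 0.4 rad), for 0.05 s.
At the end, for the whole second after the job is handed in: The blue cap is in the housing, centred within 5 mm and upright within 0.08 rad, twisted at least 1.2 rad clockwise from the slots, held pressed down within 2.5 mm of fully home (cartridge pushed down over 13 mm), at rest, and the fingers still grip it with more than 2 N (horizontal distance between bayonet_cap_center and housing_mouth below 0.005 m and z of bayonet_cap_center in the frame of housing_mouth below 0.0105 m and angle between the x axis of bayonet_cap_center and the x axis of housing_mouth, either way round above 1.2 rad and angle between bayonet_cap_center's own z axis and vertical below 0.08 rad and value of joint cartridge above 0.013 m and contact force between the fingers and bayonet_cap above 2 N and linear speed of bayonet_cap below 0.02 m/s); the arm keeps its last pose, push and grip.
It fails at once if the orange cap is disturbed (moved over 30 mm) (distance of plain_cap_center from where it was at the start of the episode above 0.03 m).
It fails at once if the brush, shears, tongs or tape roll is disturbed (moved over 30 mm) (distance of any of scrub_brush, shears, fish_tongs, tape_roll from where it was at the start of the episode above 0.03 m).
It also fails if it takes over 45 s, if anything falls off the work surface, if the arm or the gripper's body presses on something with over 40 N, if the wrist force passes 120 N, or if a joint passes its speed limit or range.

## Working session

There is one attempt and no reset: what is moved stays moved. The work goes in short steps, Python scripts to look and compute and a shell command to move; the robot and the scene stay as the last step left them, time stands still between calls to the robot, and variables do not carry over. Pictures are saved under pics/ and viewed, at most 10 in all, crops included, and the job is handed in when it is done.

```bash
ls; mkdir -p pics
python3 - <<'E'
from workcell import *
import cv2,numpy as np
for n in ["scene","side"]:
    cv2.imwrite(f"pics/{n}0.png",read_camera(n))
    m=camera_model(n); print(n,np.round(m["camera_matrix"],1).tolist(),np.round(-np.array(m["R"]).T@m["t"],3))
s=read_state();print(s)
E
```

```text
pics
scene [[450.7, 0.0, 254.5], [0.0, 450.7, 190.7], [0.0, 0.0, 1.0]] [-0.123  0.84   0.82 ]
side [[482.1, 0.0, 253.5], [0.0, 482.1, 182.8], [0.0, 0.0, 1.0]] [1.512 0.538 1.249]
{'time': 0.1, 'q': array([-3.69107987e-02,  2.64691417e-01,  1.60523220e+00,  5.78722712e-06,
        1.27372028e+00, -3.68972197e-02]), 'joint_vel': array([-5.82393102e-05, -1.26336513e-03, -2.46262686e-03,  1.82133146e-04,
       -7.42819745e-04, -1.93832760e-03]), 'joint_torque': array([ 2.96398039e-04, -5.16707003e+01, -3.68589377e+01,  1.30520286e-05,
        6.22219843e-03,  5.24967299e-05]), 'tool_pos': array([6.74285735e-01, 1.93004420e-05, 2.05280251e-01]), 'tcp_rot': array([-2.22039247e+00, -2.22035854e+00,  2.18533426e-03]), 'wrist_force': array([-0.40500002, -1.08606697, -0.97875937]), 'torque': array([-0.06512881,  0.06134132, -0.03325564]), 'grip_force': 0.0, 'width': 0.9997805780667736}
```

View pics/scene0.png

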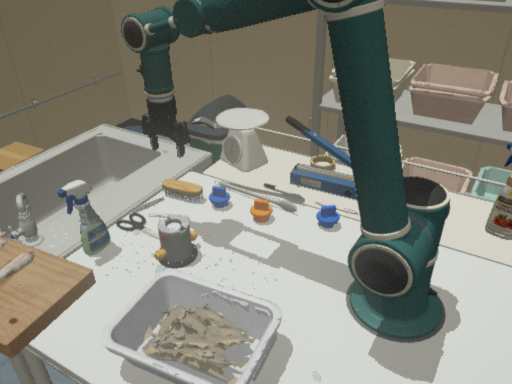

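View pics/side0.png

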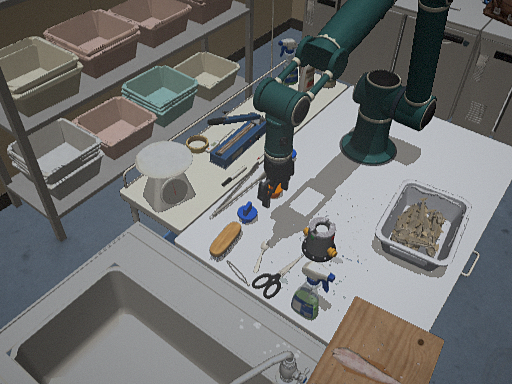

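The scene view shows two blue caps, at about (219,197) and (327,215). The orange cap is at (261,210), and the housing at (175,240) with brass stubs at (191,236) and (160,254). In the side view the blue cap is at (247,212) and the housing at (320,240); the second blue cap sits partly behind the gripper near (290,155).

```bash
cat > h.py <<'E'
from workcell import *
import cv2,numpy as np
from scipy.spatial.transform import Rotation as Ro
def ray(m,u,v,z):
    K=np.array(m["camera_matrix"]);R=np.array(m["R"]);t=np.array(m["t"])
    c=-R.T@t; d=R.T@np.linalg.solve(K,[u,v,1.]); return c+d*(z-c[2])/d[2]
def proj(m,X):
    p=np.array(m["camera_matrix"])@(np.array(m["R"])@np.array(X)+np.array(m["t"])); return p[:2]/p[2]
def blobs(img,lo,hi,amin):
    k=cv2.inRange(cv2.cvtColor(img,cv2.COLOR_BGR2HSV),lo,hi)
    n,l,st,c=cv2.connectedComponentsWithStats(k)
    return [(st[i].tolist(),c[i],l==i) for i in range(1,n) if st[i][4]>=amin]
BLUE=((108,150,60),(128,255,255)); BRASS=((12,120,120),(28,255,255)); GREEN=((45,100,50),(80,255,255)); RED=((0,150,80),(6,255,255))
E
python3 - <<'E'
from h import *
for n in ["scene","side"]:
    im=cv2.imread(f"pics/{n}0.png"); m=camera_model(n)
    for nm,c in (("blue",BLUE),("or",BRASS)):
        for st,ce,_ in blobs(im,*c,25): print(n,nm,st,np.round(ce),np.round(ray(m,*ce,0.036),3))
    r=(150,205,150,270) if n=="scene" else (295,345,210,265)
m=camera_model("wrist");print("wrist cam",-np.array(m["R"]).T@m["t"],np.array(m["R"])[2])
a=cv2.imread("pics/scene0.png")[165:275,140:290];b=cv2.imread("pics/side0.png")[175:285,205:355]
w=read_camera("wrist")
cv2.imwrite("pics/crop1.png",np.vstack([np.hstack([cv2.resize(x,(400,293),interpolation=cv2.INTER_CUBIC) for x in (a,b)]),np.hstack([cv2.resize(w,(400,300)),np.zeros((300,400,3),np.uint8)])]))
E
```

```text
scene blue [318, 212, 21, 10, 84] [328. 218.] [ 0.259 -0.198  0.036]
scene or [255, 199, 13, 6, 49] [261. 201.] [ 0.478 -0.179  0.036]
scene or [251, 205, 21, 13, 155] [261. 211.] [ 0.452 -0.131  0.036]
scene or [156, 249, 9, 8, 40] [160. 252.] [0.591 0.17  0.036]
side blue [292, 150, 4, 8, 25] [293. 154.] [ 0.26  -0.195  0.036]
side blue [238, 202, 19, 18, 185] [247. 212.] [ 0.617 -0.147  0.036]
side blue [328, 274, 7, 5, 25] [331. 276.] [0.669 0.216 0.036]
side or [273, 183, 10, 12, 53] [278. 189.] [ 0.46  -0.128  0.036]
side or [210, 223, 31, 31, 451] [225. 238.] [ 0.752 -0.134  0.036]
side or [327, 247, 10, 9, 48] [331. 251.] [0.584 0.168 0.036]
side or [362, 356, 12, 9, 26] [369. 360.] [0.839 0.433 0.036]
side or [344, 366, 22, 12, 45] [353. 372.] [0.893 0.414 0.036]
wrist cam [0.6744654  0.07614187 0.3725927 ] [-0.00197787 -0.29838949 -0.95444214]
```

View pics/crop1.png

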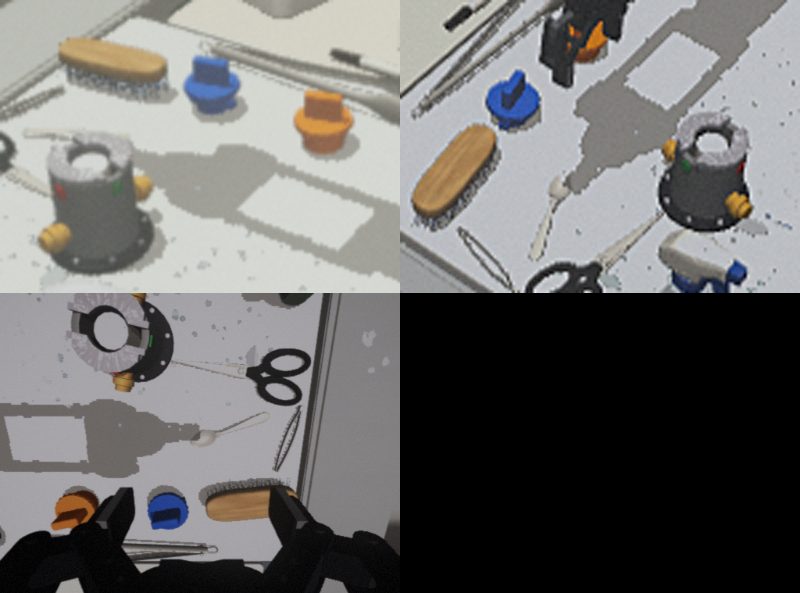

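The crops show the target blue cap near (0.61,-0.15) and the housing near (0.55,0.13). The wrist view has the housing at (108,330), the blue cap at (168,510) and the orange cap at (75,508). I'll move the wrist camera over the housing first.

```bash
python3 -m crank '[[[1.5,-3.1,0,0,0,0],[1.5,-3.1,0,0,0,0],[1.5,-3.1,0,0,0,0],[1.5,-3.1,0,0,0,0],[0,0,0,0,0,0],[0,0,0,0,0,0],[0,0,0,0,0,0]]]'
python3 - <<'E'
from h import *
m=camera_model("wrist");w=read_camera("wrist");cv2.imwrite("pics/wh.png",w);np.savez("wh.npz",**{k:np.array(m[k]) for k in("camera_matrix","R","t")})
print(-m["R"].T@m["t"])
for nm,c in (("blue",BLUE),("brass",BRASS),("green",GREEN),("red",RED)):
    for st,ce,_ in blobs(w,*c,15): print(nm,st,np.round(ce),np.round(ray(m,*ce,0.036),3))
cv2.imwrite("pics/wh2.png",cv2.resize(w,(800,600),interpolation=cv2.INTER_CUBIC))
E
```

```text
time: 0.73
tool_pos: [0.5514, 0.06, 0.2068]
tcp_rot: [2.22, 2.221, 0.001]
wrist_force: [-0.1, 0.6, -0.2]
width: 0.997
grip_force: 0.0
[0.55103676 0.13615329 0.37407068]
blue [281, 296, 49, 45, 1125] [305. 316.] [ 0.616 -0.143  0.036]
blue [76, 369, 8, 6, 25] [ 79. 371.] [ 0.289 -0.241  0.036]
brass [286, 51, 19, 20, 253] [296.  61.] [0.591 0.178 0.036]
brass [261, 166, 17, 13, 125] [268. 172.] [0.564 0.059 0.036]
brass [419, 295, 48, 10, 346] [443. 299.] [ 0.8   -0.115  0.036]
brass [168, 299, 48, 37, 749] [193. 311.] [ 0.463 -0.135  0.036]
brass [439, 306, 12, 6, 37] [446. 309.] [ 0.808 -0.131  0.036]
brass [171, 331, 32, 11, 192] [187. 336.] [ 0.452 -0.177  0.036]
```

View pics/wh2.png

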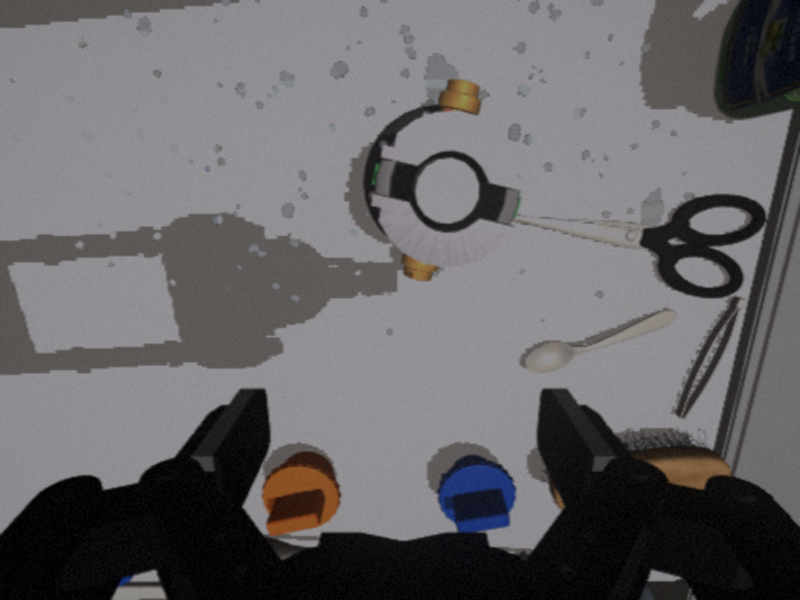

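The housing mouth is at (450,190) in this 800x600 view. Its slots are at (390,178) and (505,205), so the slot axis is about 0.23 rad clockwise of world x. The blue cap is at (477,495), with its bar top running roughly (455,525) to (507,515).

Run:
```python
from h import *
m=dict(np.load("wh.npz"));w=cv2.imread("pics/wh.png");g=cv2.cvtColor(w,cv2.COLOR_BGR2GRAY)
print(g[112:132:2,240:336:4])
for th in (45,60,75):
    n,l,st,c=cv2.connectedComponentsWithStats((g<th).astype(np.uint8))
    # component touching ring: sample ring px
    lab=[l[int(121.6+23*np.sin(a)),int(288+23*np.cos(a))] for a in np.linspace(0,6.28,40)]
    lab=max([x for x in lab if x],key=lab.count); k=(l==lab).astype(np.uint8)
    cs,_=cv2.findContours(k,cv2.RETR_CCOMP,cv2.CHAIN_APPROX_NONE)
    for cc in sorted(cs,key=len)[::-1][:2]:
        P=np.array([ray(m,*p[0],.11)[:2] for p in cc]); 
        c0=ray(m,288,121.6,.11)[:2]
        for it in range(5):
            r=np.linalg.norm(P-c0,axis=1); s=abs(r-np.median(r))<.002
            A=np.c_[2*P[s],np.ones(s.sum())];x=np.linalg.lstsq(A,(P[s]**2).sum(1),rcond=None)[0];c0=x[:2]
        R=np.sqrt(x[2]+c0@c0)
        far=P[np.linalg.norm(P-c0,axis=1)>R+.006]-c0
        ang=0
        if len(far)>10:
            an=np.arctan2(far[:,1],far[:,0]);ang=.5*np.angle(np.exp(2j*an).mean())
        print(th,st[lab].tolist(),len(cc),s.sum(),np.round(c0,4),"R",round(R,4),"ang",round(ang,3))
for nm in("GREEN",):
    for st,ce,_ in blobs(w,(40,60,30),(85,255,255),4): print(st,ce,ray(m,*ce,.09)[:2])
# stubs refined
for u,v in ((296,61),(268,172)): print(ray(m,u,v,.045)[:2])
```

```text
[[ 50  98 104  33  31  25  25  98 145 145 143 146 150 144 147 143  99  29
  142 145 143 146 145 134]
 [ 53  95  97  25  28  28  29 135 145 146 147 145 144 144 143 146 139  31
  118 145 143 146 142 144]
 [ 59  97  99  27  24  27  35 143 146 142 144 146 143 145 141 146 145  31
   67 143 145 146 145 144]
 [ 57  97  97  29  26  24  41 145 145 145 144 143 145 144 140 146 141  36
   33  51 120 145 148 145]
 [ 54  99  99  20  27  27  44 145 147 146 146 148 147 148 146 143 145  34
   31  35  32  64 132 146]
 [ 60  98  92  27  26  30  41 141 145 145 144 142 144 146 145 143 146  36
   31  34  32  82  99 107]
 [ 93  85  87  29  23  31  32 145 143 146 145 148 141 143 143 145 145  33
   30  30  30  91 104 115]
 [134 134 105  52  31  26  29 144 143 148 146 144 146 147 147 140 141  31
   33  34  36  96 102  95]
 [134 137 137 137 112  53  24 143 144 144 147 147 145 143 148 146 136  33
   32  34  37 102 102  97]
 [133 138 137 142 139 139  28 139 147 147 145 148 143 144 144 145 101  34
   32  30  33 102 102 112]]
45 [250, 97, 73, 51, 1014] 186 107 [0.5766 0.1198] R 0.0211 ang -0.225
45 [250, 97, 73, 51, 1014] 125 125 [0.5754 0.1204] R 0.0189 ang 0
60 [249, 97, 75, 51, 1156] 189 107 [0.5767 0.1197] R 0.0214 ang -0.219
60 [249, 97, 75, 51, 1156] 123 123 [0.5755 0.1203] R 0.0185 ang 0
75 [249, 97, 76, 52, 1255] 190 108 [0.5765 0.1197] R 0.0216 ang -0.216
75 [249, 97, 76, 52, 1255] 122 122 [0.5756 0.1203] R 0.0183 ang 0
[460, 28, 6, 26, 46] [461.93478261  41.84782609] [0.7279242 0.1868265]
[488, 30, 3, 4, 5] [489.2  31.2] [0.74961058 0.1950953 ]
[501, 56, 11, 10, 61] [507.08196721  61.32786885] [0.77096386 0.17141901]
[461, 65, 4, 6, 13] [462.46153846  67.23076923] [0.73260373 0.16655365]
[237, 104, 6, 15, 38] [239.55263158 111.07894737] [0.53439686 0.12885805]
[331, 127, 2, 5, 5] [331.6 129. ] [0.62066171 0.11278198]
[329, 134, 2, 5, 5] [329.6 136. ] [0.61926122 0.10629157]
[0.59018992 0.17695355]
[0.56298616 0.06109884]
```

```bash
python3 -m crank '[[[-4,1.1,0,0,0,0],[-4,1.1,0,0,0,0],[-4,1.1,0,0,0,0],[-4,1.1,0,0,0,0],[-3,1.1,0,0,0,0],[0,0,0,0,0,-0.12],[0,0,0,0,0,-0.12],[0,0,0,0,0,-0.12]]]'
python3 -m crank '[[[0,0,0,0,0,-0.12],[0,0,0,0,0,-0.12],[0,0,0,0,0,-0.12],[0,0,0,0,0,-0.12],[0,0,0,0,0,-0.12],[0,0,0,0,0,-0.12],[0,0,0,0,0,-0.12],[0,0,0,0,0,-0.12]]]'
python3 -m crank '[[[0,0,0,0,0,-0.12],[0,0,0,0,0,-0.12],[0,0,0,0,0,0],[0,0,0,0,0,0],[0,0,0,0,0,0]]]'
python3 - <<'E'
from h import *
print(read_state()["q"])
m=camera_model("wrist");w=read_camera("wrist");cv2.imwrite("pics/wc.png",w);np.savez("wc.npz",**{k:np.array(m[k]) for k in("camera_matrix","R","t")})
for st,ce,_ in blobs(w,*BLUE,15): print(st,np.round(ce),np.round(ray(m,*ce,0.036),3))
cv2.imwrite("pics/wc2.png",cv2.resize(w,(800,600),interpolation=cv2.INTER_CUBIC))
E
```

```text
time: 1.45
tool_pos: [0.6072, -0.1324, 0.206]
tcp_rot: [-1.784, -2.586, 0.0]
wrist_force: [-1.1, 0.6, 0.1]
width: 1.0
grip_force: 0.0
time: 2.12
tool_pos: [0.6071, -0.1312, 0.2062]
tcp_rot: [0.385, 3.118, -0.0]
wrist_force: [-0.4, -0.4, -0.0]
width: 1.0
grip_force: 0.0
time: 2.53
tool_pos: [0.6065, -0.1306, 0.2063]
tcp_rot: [-0.023, -3.141, 0.0]
wrist_force: [1.2, 0.5, -0.6]
width: 1.001
grip_force: 0.0
[-2.52217494e-01  1.61898781e-01  1.72675605e+00 -7.27806116e-05
  1.25294129e+00 -1.80859980e+00]
[0, 12, 6, 6, 15] [ 2. 15.] [ 0.442 -0.385  0.036]
[0, 19, 12, 23, 122] [ 4. 32.] [ 0.458 -0.388  0.036]
[216, 151, 57, 56, 2291] [244. 179.] [ 0.615 -0.147  0.036]
```

View pics/wc2.png

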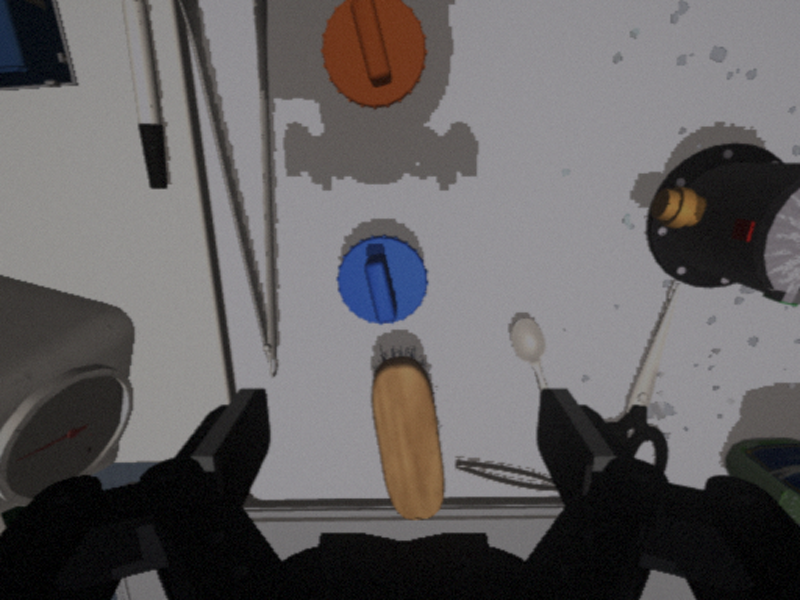

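This view is over the cap. The blue disc is at (382,279), with its bar running from (375,250) to (388,320). The brush is just below it at (408,440) and the tongs are to the left at (270,350).

Run:
```python
from h import *
m=dict(np.load("wc.npz"));w=cv2.imread("pics/wc.png")
st,ce,k=[b for b in blobs(w,(100,100,20),(130,255,255),500) if 200<b[1][0]<290 and b[1][1]<230][0]
print(st,ce)
cs,_=cv2.findContours(k.astype(np.uint8),cv2.RETR_EXTERNAL,cv2.CHAIN_APPROX_NONE);cc=max(cs,key=len)
P=np.array([ray(m,*p[0],.036)[:2] for p in cc]);A=np.c_[2*P,np.ones(len(P))];x=np.linalg.lstsq(A,(P**2).sum(1),rcond=None)[0]
print("disc",x[:2],np.sqrt(x[2]+x[:2]@x[:2]))
b=w[:,:,0].astype(int);print(np.where(k,b,0)[152:208:3,220:272:2])
```

```text
[216, 151, 58, 57, 2502] [244.37529976 178.68145484]
disc [ 0.61565525 -0.14658684] 0.033122004349778536
[[  0   0   0   0   0   0   0   0   0  94  88 106 104  91  81  74  81   0
    0   0   0   0   0   0   0   0]
 [  0   0   0   0   0  84 121 141 135 136 133 131 134 143 141 144 144 139
  118  75  86   0   0   0   0   0]
 [  0   0  89  93 137 141 142 108  74  78  77  80  80 124 141 144 144 141
  142 144 137  88   0   0   0   0]
 [  0   0 121 142 144 143 142 106  77  78  77  73  77 122 143 144 140 144
  145 143 143 142 133  96   0   0]
 [112 136 141 142 143 143 141 136  61  44  44  43  40  55 140 142 141 142
  142 149 141 142 143 141  80   0]
 [131 142 141 143 142 141 144  93  45  50  50  64  52  43 127 144 146 145
  142 140 145 143 146 141 141  90]
 [140 140 145 140 147 141 140  93 108 120 132 143 114  45 107 142 145 145
  143 145 145 142 143 144 143 130]
 [141 141 145 145 142 143 140 102 133 141 142 144 134  72  54 143 144 143
  142 142 142 144 145 144 144 143]
 [142 144 145 146 141 141 140 112 127 141 141 140 141 100  46 128 142 142
  143 142 144 144 138 146 143 148]
 [141 143 142 
[... 376 characters left out ...]
52  59 141
  144 145 146 148 142 143 143 138]
 [136 143 144 142 142 141 143 141 141 103 132 145 144 142 129  86  52 139
  142 146 140 143 142 142 144   0]
 [  0 141 143 143 143 139 142 141 146 115 125 146 145 144 141 104  51 122
  144 142 144 143 145 147 137   0]
 [  0   0 140 145 141 142 143 141 144 141 105 139 143 144 142 123  64 117
  144 143 143 144 143   0   0   0]
 [  0   0   0   0 140 144 143 145 143 142 111 131 143 143 144 137  85 124
  142 144 144 132   0   0   0   0]
 [  0   0   0   0   0   0 141 143 139 142 112 121 141 147 141 138 112 135
  143 136   0   0   0   0   0   0]
 [  0   0   0   0   0   0   0   0   0   0 136 129 119 113 130 136   0   0
    0   0   0   0   0   0   0   0]]
```

```bash
python3 -m crank '[[[-0.9,-1.6,0,0,0,0],[0,0,0,0,0,-0.105],[0,0,0,0,0,-0.105],[0,0,3,0,0,0],[0,0,3,0,0,0],[0,0,3,0,0,0],[0,0,0,0,0,0],[0,0,0,0,0,0]]]' 5.5
python3 - <<'E'
from h import *
s=read_state();print(s["tool_pos"],s["q"][5]);R=Ro.from_rotvec(s["tcp_rot"]).as_matrix();print(R.round(3))
d=np.array([.6157,-.1466,.040])-s["tool_pos"];print("shift cm",(R.T@d*100).round(2))
print("yaw err",np.arctan2(-R[0,1],R[1,1]),"want .195")
E
```

```text
time: 3.25
tool_pos: [0.613, -0.1457, 0.1144]
tcp_rot: [0.31, -3.121, -0.003]
wrist_force: [0.5, 0.5, 1.3]
width: 0.647
grip_force: 0.0
[ 0.61298438 -0.14565805  0.11438065] -2.0417022127054367
[[-0.98  -0.197 -0.005]
 [-0.197  0.98   0.001]
 [ 0.005  0.002 -1.   ]]
shift cm [-0.28 -0.16  7.44]
yaw err 0.19810318256296686 want .195
```

```bash
python3 -m crank '[[[-0.3,-0.15,1.9,0,0,0],[0,0,1.9,0,0,0],[0,0,1.9,0,0,0],[0,0,1.7,0,0,0],[0,0,0,0,0,0],[0,0,0,0,0,0]]]'
python3 -m crank '[[[0,0,0,0,0,0],[0,0,0,0,0,0],[0,0,0,0,0,0],[0,0,0,0,0,0],[0,0,0,0,0,0],[0,0,0,0,0,0]]]' 0 60
```

```text
time: 3.75
tool_pos: [0.619, -0.1472, 0.044]
tcp_rot: [-0.312, 3.125, -0.001]
wrist_force: [-1.3, 0.6, -0.5]
width: 0.645
grip_force: 0.0
time: 4.25
tool_pos: [0.6186, -0.1471, 0.0433]
tcp_rot: [-0.312, 3.125, -0.001]
wrist_force: [-0.2, -0.2, 2.5]
width: 0.002
grip_force: 1.4
```

The fingers shut fully, so the grasp missed. I'll look.

Run:
```python
from h import *
s=read_state();print(s["width"],s["grip_force"])
w=read_camera("wrist");a=read_camera("scene")[150:250,150:300];b=read_camera("side")[150:250,190:340]
cv2.imwrite("pics/g1.png",np.vstack([np.hstack([cv2.resize(x,(400,267),interpolation=cv2.INTER_CUBIC) for x in (a,b)]),np.hstack([cv2.resize(w,(400,300)),np.zeros((300,400,3),np.uint8)])]))
```

```text
0.002096903089457326 1.38113496825099
```

View pics/g1.png

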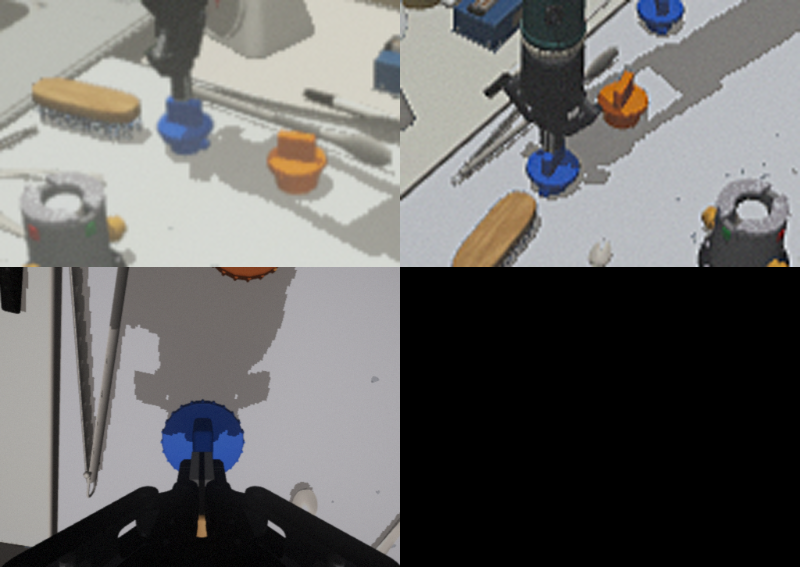

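The fingers are shut behind the bar. In the wrist view the bar is at (202,435), ahead of the fingers at (202,470), so I'll measure where the cap sits now.

Run:
```python
from h import *
m=camera_model("wrist");w=read_camera("wrist");s=read_state()
st,ce,k=max(blobs(w,(100,100,20),(130,255,255),500),key=lambda b:b[0][4]);print(st,ce)
cs,_=cv2.findContours(k.astype(np.uint8),cv2.RETR_EXTERNAL,cv2.CHAIN_APPROX_NONE);cc=max(cs,key=len)
P=np.array([ray(m,*p[0],.036)[:2] for p in cc]);s1=P[:,0]<.610;P=P[s1];A=np.c_[2*P,np.ones(len(P))];x=np.linalg.lstsq(A,(P**2).sum(1),rcond=None)[0]
print("disc",x[:2],np.sqrt(x[2]+x[:2]@x[:2]),s["tool_pos"])
print("TCP px",proj(m,s["tool_pos"]))
for n in("scene","side"):
    mm=camera_model(n);print(n,proj(mm,s["tool_pos"]),[ (b[0],b[1].round()) for b in blobs(read_camera(n),(100,100,20),(130,255,255),60)])
cv2.imwrite("pics/g2.png",cv2.resize(w[190:384,180:340],(660,800*194//200),interpolation=cv2.INTER_CUBIC)[:600])
```

```text
[206, 170, 107, 93, 6820] [259.31451613 213.94882698]
disc [ 0.61379383 -0.14716199] 0.032414371277873257 [ 0.61859272 -0.14715401  0.04328904]
TCP px [257.82749839 232.90697641]
scene [218.55449251 192.27641158] [([307, 131, 24, 19, 113], array([321., 140.])), ([299, 171, 39, 14, 126], array([321., 177.])), ([209, 193, 20, 9, 95], array([217., 198.])), ([317, 205, 22, 23, 347], array([328., 216.]))]
side [246.78028707 210.75137275] [([210, 133, 25, 22, 82], array([222., 144.])), ([219, 143, 17, 16, 103], array([228., 152.])), ([279, 143, 17, 20, 195], array([287., 153.])), ([237, 205, 20, 19, 222], array([247., 214.])), ([163, 231, 14, 14, 61], array([170., 236.])), ([307, 273, 28, 19, 153], array([323., 281.])), ([300, 306, 13, 10, 72], array([307., 310.]))]
```

View pics/g2.png

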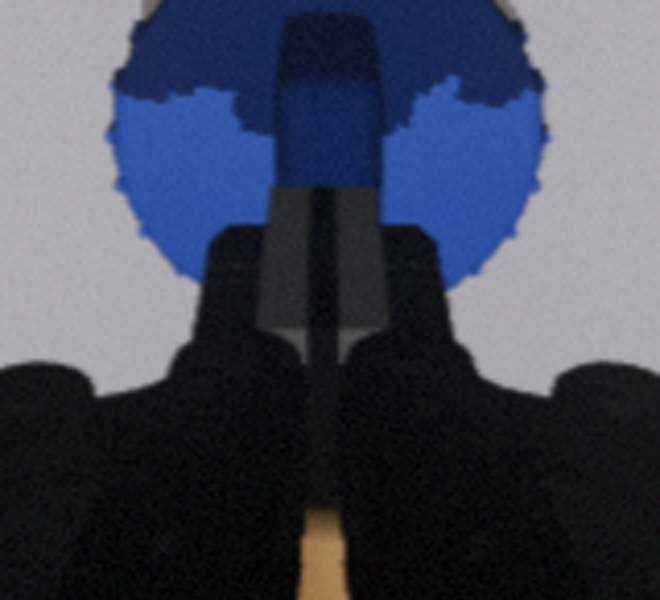

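The dark fingertip blocks at (235,240) and (410,240) sit either side of the bar, about 14 mm apart, so the bar may be held despite the reading. I'll let it settle, lift a little and check.

```bash
python3 -m crank '[[[0,0,0,0,0,0],[0,0,0,0,0,0],[0,0,0,0,0,0]]]'
python3 -m crank '[[[0,0,-1.5,0,0,0],[0,0,-1.5,0,0,0],[0,0,0,0,0,0],[0,0,0,0,0,0]]]'
python3 - <<'E'
from h import *
s=read_state();print(s["tool_pos"],s["wrist_force"],s["width"],s["grip_force"])
w=read_camera("wrist");m=camera_model("wrist")
st,ce,k=max(blobs(w,(100,100,20),(130,255,255),500),key=lambda b:b[0][4]);print(st,ce)
for n in("scene","side"): print(n,proj(camera_model(n),s["tool_pos"]),[ (b[0],b[1].round()) for b in blobs(read_camera(n),(100,100,20),(130,255,255),60)])
E
```

```text
time: 4.8
tool_pos: [0.6186, -0.1471, 0.0433]
tcp_rot: [-0.312, 3.125, -0.001]
wrist_force: [-1.1, 0.7, 7.0]
width: -0.002
grip_force: 2.8
time: 5.13
tool_pos: [0.6187, -0.1471, 0.0729]
tcp_rot: [-0.312, 3.124, -0.001]
wrist_force: [-0.6, 0.3, -0.4]
width: -0.004
grip_force: 0.0
[ 0.61871966 -0.14713654  0.07292085] [-0.55416169  0.303953   -0.41881728] -0.003503376373238418 0.0
[213, 161, 93, 87, 5967] [259.26177309 203.64370706]
scene [217.95290858 184.42937273] [([307, 131, 28, 24, 142], array([323., 142.])), ([298, 171, 42, 15, 128], array([322., 177.])), ([209, 193, 20, 10, 96], array([217., 198.])), ([317, 206, 22, 21, 340], array([328., 216.]))]
side [246.82573913 204.77096011] [([211, 132, 25, 23, 86], array([223., 144.])), ([219, 143, 17, 17, 102], array([228., 152.])), ([279, 143, 17, 20, 192], array([287., 153.])), ([238, 201, 19, 23, 247], array([247., 213.])), ([307, 273, 28, 19, 152], array([323., 281.])), ([301, 306, 12, 10, 60], array([308., 310.]))]
```

Run:
```python
from h import *
s=read_state();R=Ro.from_rotvec(s["tcp_rot"]).as_matrix();o=[]
for n,sl,f in(("scene",(slice(140,220),slice(178,258)),5),("side",(slice(160,240),slice(207,287)),5)):
    m=camera_model(n);a=read_camera(n)[sl];a=cv2.resize(a,(400,400),interpolation=cv2.INTER_CUBIC)
    for X,c in ((s["tool_pos"],(0,0,255)),(s["tool_pos"]-.054*np.array([0,0,-1])-0.019*R[:,2]*0,(0,255,0)),(np.array([.615,-.147,.068]),(0,255,255)),(np.array([.615,-.147,0]),(255,0,255))):
        p=proj(m,X);q=((p-[sl[1].start,sl[0].start])*5).astype(int);cv2.circle(a,tuple(int(v) for v in q),4,c,1)
    o.append(a)
cv2.imwrite("pics/g3.png",np.hstack(o))
```

```text
(no output)
```

View pics/g3.png

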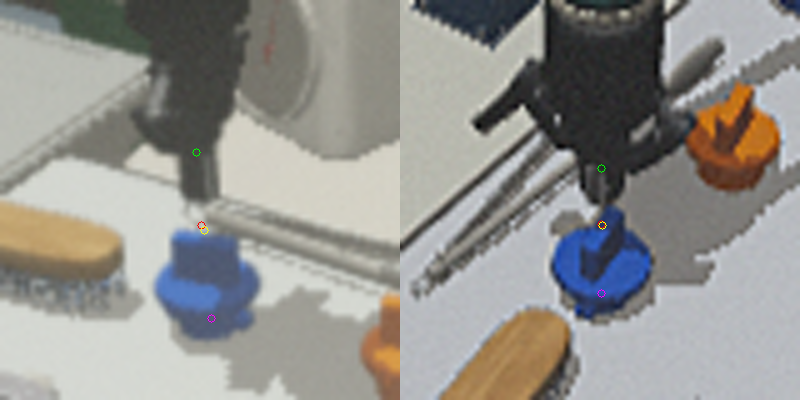

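The fingertips appear at (198,203) in the scene crop and (602,205) in the side crop. The reported TCP is marked lower, at (201,226) and (602,225), so the tips are about 20 mm above it and were resting on top of the bar. The cap itself hasn't moved, so I'll open, go about 20 mm lower in steps while watching force, and grip again.

```bash
python3 -m crank '[[[0.35,0,0,0,0,0],[0,0,0,0,0,0],[0,0,0,0,0,0],[0,0,0,0,0,0],[0,0,1.5,0,0,0],[0,0,1.5,0,0,0],[0,0,0,0,0,0]]]' 5.5
python3 -m crank '[[[0,0,0.6,0,0,0],[0,0,0.4,0,0,0],[0,0,0,0,0,0],[0,0,0,0,0,0]]]'
```

```text
time: 5.97
tool_pos: [0.6123, -0.147, 0.0395]
tcp_rot: [0.312, -3.121, -0.003]
wrist_force: [-2.0, 1.1, -1.2]
width: 0.647
grip_force: 0.0
time: 6.3
tool_pos: [0.6149, -0.1477, 0.0328]
tcp_rot: [-0.312, 3.126, -0.0]
wrist_force: [0.4, -0.3, 0.4]
width: 0.648
grip_force: 0.0
```

```bash
python3 -m crank '[[[0,0,0.5,0,0,0],[0,0,0.5,0,0,0],[0,0,0,0,0,0],[0,0,0,0,0,0],[0,0,0,0,0,0]]]'
python3 -m crank '[[[0,0,0,0,0,0],[0,0,0,0,0,0],[0,0,0,0,0,0],[0,0,0,0,0,0],[0,0,0,0,0,0],[0,0,0,0,0,0],[0,0,0,0,0,0]]]' 0 60
```

```text
time: 6.72
tool_pos: [0.6146, -0.1477, 0.0224]
tcp_rot: [0.312, -3.126, -0.0]
wrist_force: [0.3, -0.1, -0.4]
width: 0.641
grip_force: 0.0
time: 7.3
tool_pos: [0.6149, -0.1477, 0.0228]
tcp_rot: [-0.312, 3.126, -0.0]
wrist_force: [1.1, 0.8, 1.0]
width: 0.144
grip_force: 59.7
```

Gripped this time: opening 12 mm, 60 N. Now I'll lift, carry and turn.

```bash
python3 -m crank '[[[0,0,-1.5,0,0,0],[0,0,-3,0,0,0],[0,0,-3,0,0,0],[0,0,-3,0,0,0],[0,0,-3,0,0,0],[0,0,-3,0,0,0],[0,0,0,0,0,0],[0,0,0,0,0,0]]]'
python3 -m crank '[[[-0.19,3.36,0,0,0,0],[-0.19,3.36,0,0,0,0],[-0.19,3.36,0,0,0,0],[-0.19,3.36,0,0,0,0],[-0.19,3.36,0,0,0,0],[-0.19,3.36,0,0,0,0],[-0.19,3.36,0,0,0,0],[-0.19,3.36,0,0,0,0]]]'
python3 -m crank '[[[0,0,0,0,0,0.105],[0,0,0,0,0,0.105],[0,0,0,0,0,0.105],[0,0,0,0,0,0.105],[0,0,0,0,0,0],[0,0,0,0,0,0],[0,0,0,0,0,0]]]'
python3 - <<'E'
from h import *
s=read_state();print(s["tool_pos"],s["q"][5],s["width"],s["grip_force"]);R=Ro.from_rotvec(s["tcp_rot"]).as_matrix()
d=np.array([.5767,.1195,.18])-s["tool_pos"];print("shift cm",(R.T@d*100).round(2),"yaw",np.arctan2(-R[0,1],R[1,1]))
m=camera_model("wrist");w=read_camera("wrist");cv2.imwrite("pics/wi.png",w);np.savez("wi.npz",**{k:np.array(m[k]) for k in("camera_matrix","R","t")})
cv2.imwrite("pics/wi2.png",np.hstack([cv2.resize(w[120:384,150:370],(460,552),interpolation=cv2.INTER_CUBIC),cv2.resize(read_camera("scene")[160:280,125:200],(340,552),interpolation=cv2.INTER_CUBIC)]))
E
```

```text
time: 7.97
tool_pos: [0.6163, -0.1481, 0.1903]
tcp_rot: [-0.312, 3.121, -0.003]
wrist_force: [0.5, 0.3, -1.0]
width: 0.148
grip_force: 59.4
time: 8.63
tool_pos: [0.5742, 0.1201, 0.1848]
tcp_rot: [0.312, -3.122, 0.0]
wrist_force: [0.9, 0.3, -0.3]
width: 0.146
grip_force: 59.4
time: 9.22
tool_pos: [0.5755, 0.1186, 0.1861]
tcp_rot: [-0.342, -3.121, 0.001]
wrist_force: [-0.0, 0.3, -1.3]
width: 0.146
grip_force: 59.5
[0.57548972 0.11861556 0.18605481] -1.1915379565348123 0.14587478763226483 59.46808576583862
shift cm [-0.1   0.11  0.61] yaw -0.21840787494976552
```

View pics/wi2.png

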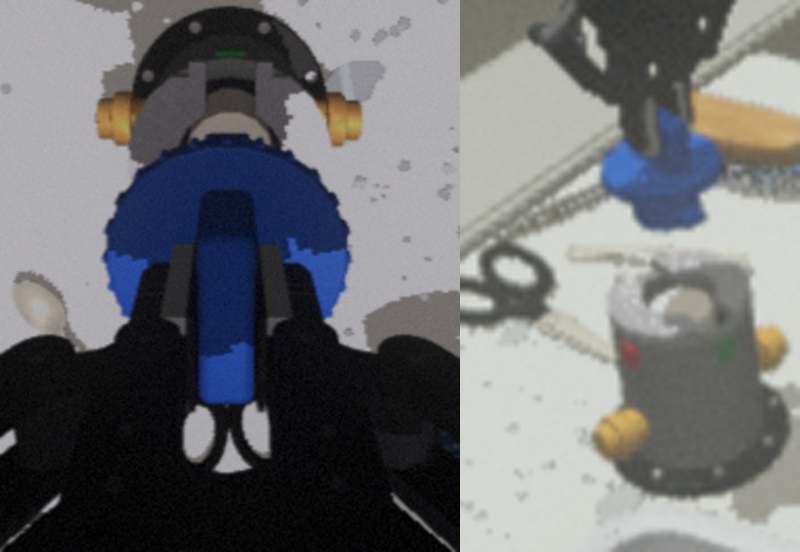

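The wrist view shows the cap held squarely, bar along the slot axis, with the disc centre near (228,235) and the housing just ahead: stubs at (118,118) and (345,118), slot at (230,70). The scene crop shows the cap above the mouth.

Run:
```python
from h import *
m=dict(np.load("wi.npz"));w=cv2.imread("pics/wi.png");s=read_state();tp=s["tool_pos"];R=Ro.from_rotvec(s["tcp_rot"]).as_matrix()
st,ce,k=max(blobs(w,(100,100,20),(130,255,255),500),key=lambda b:b[0][4])
cs,_=cv2.findContours(k.astype(np.uint8),cv2.RETR_EXTERNAL,cv2.CHAIN_APPROX_NONE);cc=max(cs,key=len)[:,0]
cc=cc[cc[:,1]<120+300*264/552]
def fit(P):
    A=np.c_[2*P,np.ones(len(P))];x=np.linalg.lstsq(A,(P**2).sum(1),rcond=None)[0];return x[:2],np.sqrt(x[2]+x[:2]@x[:2])
for z in(.0132,):
    P=np.array([ray(m,*p,tp[2]+z) for p in cc]);L=(P-tp)@R  # tool frame
    # keep arc points that lie on convex outer circle
    q=L[:,:2];c,r=fit(q)
    for i in range(8):
        e=np.linalg.norm(q-c,axis=1)-r;g=abs(e)<.0015;c,r=fit(q[g])
    print("disc centre in tool frame mm",c*1000,r*1000,g.sum(),len(q))
# bar top ends
x=150+228*220/460
for row in (235,404):
    p=ray(m,x,120+row*264/552,tp[2]+.0452);print("bar end tool mm",((p-tp)@R*1000).round(1))
# stubs
for c in blobs(w,*BRASS,40): print(c[0],((ray(m,*c[1],.036))).round(4))
```

```text
disc centre in tool frame mm [ 6.19011044 -0.30043319] 28.802113304740352 124 359
bar end tool mm [ 21.5   0.2 -45.2]
bar end tool mm [-21.7   0.4 -45.2]
[0, 100, 20, 57, 792] [ 0.4697 -0.1274  0.036 ]
[197, 168, 18, 21, 277] [0.5646 0.0609 0.036 ]
[302, 168, 21, 21, 265] [0.5904 0.1778 0.036 ]
[67, 303, 34, 32, 692] [ 0.7075 -0.1432  0.036 ]
```

```bash
python3 -m crank '[[[-0.08,0.1,1.2,0,0,0],[0,0,1.3,0,0,0],[0,0,1.3,0,0,0],[0,0,1.1,0,0,0],[0,0,0,0,0,0],[0,0,0,0,0,0]]]'
python3 -m crank '[[[0,0,0.4,0,0,0],[0,0,0.4,0,0,0],[0,0,0,0,0,0],[0,0,0,0,0,0]]]'
```

```text
time: 9.82
tool_pos: [0.5759, 0.1194, 0.1364]
tcp_rot: [-0.346, -3.119, 0.002]
wrist_force: [0.3, 0.8, 0.2]
width: 0.15
grip_force: 59.4
time: 10.15
tool_pos: [0.5784, 0.1198, 0.1318]
tcp_rot: [0.346, 3.12, 0.001]
wrist_force: [-0.9, -0.1, 3.1]
width: 0.146
grip_force: 59.9
```

```bash
python3 -m crank '[[[0,0,0,0,0,0],[0,0,0,0,0,0],[0,0,0,0,0,0]]]'; python3 -m crank '[[[0,0,0.3,0,0,0],[0,0,0,0,0,0],[0,0,0,0,0,0],[0,0,0,0,0,0]]]'
```

```text
time: 10.4
tool_pos: [0.5782, 0.1198, 0.1316]
tcp_rot: [0.346, 3.12, 0.001]
wrist_force: [-0.3, -0.8, 4.6]
width: 0.149
grip_force: 60.3
time: 10.73
tool_pos: [0.5766, 0.1195, 0.1265]
tcp_rot: [-0.346, -3.121, 0.001]
wrist_force: [-0.3, 0.6, -1.5]
width: 0.145
grip_force: 59.4
```

```bash
python3 -m crank '[[[0,0,0.4,0,0,0],[0,0,0.3,0,0,0],[0,0,0,0,0,0],[0,0,0,0,0,0]]]'; python3 -m crank '[[[0,0,0.4,0,0,0],[0,0,0.3,0,0,0],[0,0,0,0,0,0],[0,0,0,0,0,0]]]'
```

```text
time: 11.07
tool_pos: [0.5772, 0.1196, 0.1206]
tcp_rot: [-0.346, -3.122, 0.0]
wrist_force: [-1.7, -0.9, 4.4]
width: 0.151
grip_force: 60.2
time: 11.4
tool_pos: [0.5772, 0.1196, 0.1142]
tcp_rot: [-0.346, -3.122, 0.0]
wrist_force: [-2.9, -0.6, 6.3]
width: 0.147
grip_force: 60.5
```

```bash
python3 -m crank '[[[0,0,0.3,0,0,0],[0,0,0.2,0,0,0],[0,0,0,0,0,0],[0,0,0,0,0,0]]]' - 90; python3 -m crank '[[[0,0,0.2,0,0,0],[0,0,0,0,0,0],[0,0,0,0,0,0]]]';python3 -m crank '[[[0,0,0.1,0,0,0],[0,0,0,0,0,0],[0,0,0,0,0,0]]]'
```

```text
time: 11.73
tool_pos: [0.5773, 0.1196, 0.1096]
tcp_rot: [-0.346, -3.122, 0.0]
wrist_force: [-4.6, -0.2, 8.2]
width: 0.139
grip_force: 92.5
time: 11.98
tool_pos: [0.5773, 0.1196, 0.1078]
tcp_rot: [-0.346, -3.122, 0.0]
wrist_force: [-3.4, -0.4, 9.8]
width: 0.143
grip_force: 92.5
time: 12.23
tool_pos: [0.5773, 0.1196, 0.107]
tcp_rot: [-0.346, -3.122, 0.0]
wrist_force: [-3.9, -1.2, 10.4]
width: 0.137
grip_force: 92.6
```

```bash
python3 -m crank '[[[0,0,0.1,0,0,0],[0,0,0,0,0,0],[0,0,0,0,0,0]]]'; python3 -m crank '[[[0,0,0.1,0,0,0],[0,0,0,0,0,0],[0,0,0,0,0,0]]]'
```

```text
time: 12.48
tool_pos: [0.5774, 0.1196, 0.1069]
tcp_rot: [0.346, 3.122, -0.0]
wrist_force: [-6.4, -1.6, 14.4]
width: 0.135
grip_force: 93.2
time: 12.73
tool_pos: [0.5774, 0.1197, 0.1068]
tcp_rot: [0.346, 3.122, -0.0]
wrist_force: [-8.7, -0.9, 18.7]
width: 0.141
grip_force: 94.0
```

The disc is home on the rim: z 0.1068 as expected, and the force is rising. I'll ease the side load and twist clockwise.

```bash
python3 -m crank '[[[0.1,0,0,0,0,0],[0,0,0,0,0,0.06],[0,0,0,0,0,0.1],[0,0,0,0,0,0.1],[0,0,0,0,0,0.1],[0,0,0,0,0,0]]]'
python3 -c "
from h import *
s=read_state();R=Ro.from_rotvec(s['tcp_rot']).as_matrix();print(np.arctan2(-R[0,1],R[1,1])+.218,s['torque'],s['q'][5])"
```

```text
time: 13.23
tool_pos: [0.5777, 0.1204, 0.1068]
tcp_rot: [0.905, 3.006, 0.003]
wrist_force: [-4.9, -0.0, 15.8]
width: 0.143
grip_force: 93.5
-0.36685264402355466 [-0.14883866  1.05509771 -0.19186937] -0.8231093376690755
```

```bash
python3 -m crank '[[[0,0,0,0,0,0.11],[0,0,0,0,0,0.11],[0,0,0,0,0,0.11],[0,0,0,0,0,0.11],[0,0,0,0,0,0.11],[0,0,0,0,0,0]]]'
python3 -m crank '[[[0,0,0,0,0,0.1],[0,0,0,0,0,0.1],[0,0,0,0,0,0.1],[0,0,0,0,0,0.06],[0,0,0,0,0,0],[0,0,0,0,0,0]]]'
python3 -c "
from h import *
s=read_state();R=Ro.from_rotvec(s['tcp_rot']).as_matrix();print(np.arctan2(-R[0,1],R[1,1])+.218,s['torque'],s['q'][5])"
```

```text
time: 13.73
tool_pos: [0.5786, 0.1209, 0.1069]
tcp_rot: [1.688, 2.646, 0.007]
wrist_force: [-3.0, 1.4, 13.7]
width: 0.14
grip_force: 93.2
time: 14.23
tool_pos: [0.5792, 0.1211, 0.107]
tcp_rot: [2.129, 2.306, 0.009]
wrist_force: [-1.4, 2.0, 12.4]
width: 0.14
grip_force: 93.0
-1.2733981522637916 [ 0.31006073  0.37046272 -0.1014273 ] 0.08309212319857179
```

```bash
python3 -m crank '[[[0,0,0.1,0,0,0.08],[0,0,0,0,0,0.07],[0,0,0.1,0,0,0.04],[0,0,0,0,0,0],[0,0,0,0,0,0],[0,0,0,0,0,0]]]'
python3 - <<'E'
from h import *
s=read_state();R=Ro.from_rotvec(s['tcp_rot']).as_matrix();print(np.arctan2(-R[0,1],R[1,1])+.218,s['torque'],s['q'][5],"tilt",np.arccos(-R[2,2]))
a=read_camera("scene")[170:270,135:215];b=read_camera("side")[190:270,285:355];w=read_camera("wrist")
cv2.imwrite("pics/f.png",np.hstack([cv2.resize(x,(400,500),interpolation=cv2.INTER_CUBIC) for x in(a,w[150:384,160:350])]))
E
```

```text
time: 14.73
tool_pos: [0.5779, 0.1219, 0.1068]
tcp_rot: [2.339, 2.097, 0.007]
wrist_force: [-8.2, 3.6, 23.6]
width: 0.138
grip_force: 94.8
-1.4616683573209763 [0.62108576 1.85928646 0.47008116] 0.2717061051356047 tilt 0.004658568240364004
```

View pics/f.png

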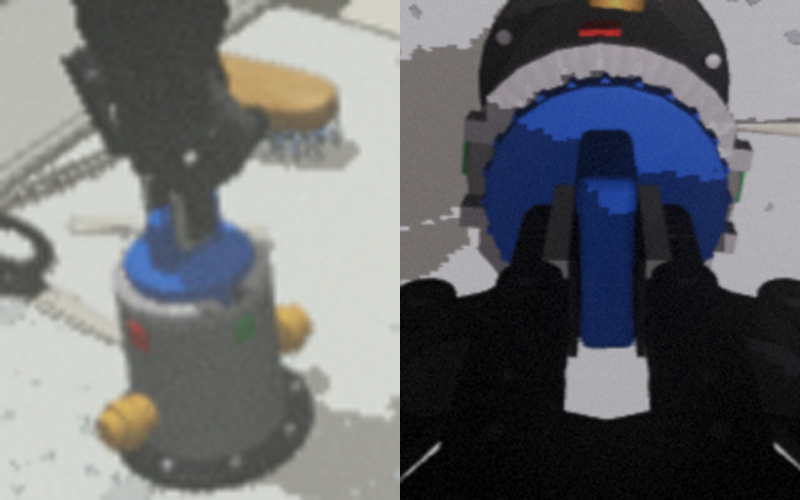

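The disc sits flat on the rim at (185,255) in the left crop. In the right crop the bar at (605,240) points at the red mark (600,32). It's twisted to the stop, pressed down and gripped, so I'm handing in.

```bash
python3 -c "
from workcell import *
print(finish_job())"
```

```text
the job is handed in; nothing more can be done
None
```

I handed the job in with the blue cap seated flat on the rim, twisted about 1.46 rad clockwise to the stop, and still gripped at about 95 N and pressed down with about 24 N; the first grasp missed and needed a second try, and no verdict came back.

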